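Lock out the test kiln

ROBOT

A 7-joint arm with a two-finger parallel gripper is mounted at the origin on the work surface. World frame = base frame: x ahead of the robot, y to its left, z up, the work surface at z = 0. Lengths are in m, angles in rad, forces in N, time in s.
With the tool pointing down it reaches from about 0.375 to 0.925 m from the base axis. Payload 3.1 kg.
Tool frame: the origin (TCP) lies at the very end of the fingers, on their centre line; the grasp point (between the pads) lies 19 mm behind it; z points along the fingers, y is the line along which they close (so a half turn about z gives the same grasp; the last joint's range is limited). The gripper opens to 85 mm and grips with 20 to 120 N. Pads are 22 mm wide; open, the fingers measure 114 mm over their backs; the gripper's body (76 mm by 85 mm) begins 54 mm behind the grasp point. The pads swing forward as they close: fully open they stand 13 mm farther back than shut.
Start: joints at [-1.286, 0.383, 0.044, 1.598, -0.018, 1.161, -0.05], TCP at [0.243, 0.603, 0.231] pointing down, gripper open.
Joint ranges: [-2.61, 2.61], [-0.41, 2.15], [-1.48, 1.57], [0, 2.5], [-1.57, 4.71], [0.05, 1.97], [-2.85, 2.85]. Speed limits (rad/s): [2.79, 2.79, 3.14, 3.14, 3.14, 3.14, 3.14].

INTERFACE

Orientations are given as a unit quaternion [w, x, y, z].
In Python, from plant import arm gives the robot as it stands.
- The arm moves only by the tool apply_moves, never from a script. Its argument "deltas" is a list of rows, each an object of numbers: "x", "y", "z": the shift along the tool's x, y, z in cm; "ax", "ay", "az": the turn, a rotation vector about the tool's x, y, z in rad. A call has 1 to 5 rows; each row shifts and turns the commanded pose from where the row before left it, along the tool's axes as they then stand; what a row does not reach is not made up. A row lasts 1/8 s, in which the tool goes at most 62.5 mm and 10.7 degrees, less where a joint would pass 70% of its speed; a pose out of reach is approached as far as the arm can. A call with a gripper value outside its range is refused whole. "gripper" is the opening, from -1 (shut) to 1 (fully open), set as the call begins (left out, the last holds). The fingers move at their own pace and stop on an object; the grip force is fixed at half the most. Time passes only in rows, so rows that do not move let the fingers close. It gives the time, the measured TCP pose, the force, the opening and the grip force at its end, in the units of the state.
- arm.read_state(): the state, without advancing time (a new reading comes with each control period).
- arm.grab_frame(name): name is "scene" or "top" or "wrist"; returns the picture (420x560x3 uint8, red, green, blue); there is no depth.
- arm.get_calibration(name): a dict with "mtx" (3x3 intrinsics, pixels), "k1" (the pictures are not rectified: a ray, as slopes to the right and down, at radius r is drawn at 1 + k1 r^2 times it, then the intrinsics apply), "pose" (4x4, takes a point from camera to world coordinates); the wrist camera has in their place "tool_from_camera" (4x4, takes a point from camera to tool coordinates, whose origin is the TCP and whose axes are the flange's). Camera axes: x right, y down, z forward; pixel columns grow to the right and rows downward; lengths in m; the calibration is good to about 2 mm. A picture is of the moment at which its call begins: read the wrist's pose just before it. get_calibration takes no time and is no camera call.
- arm.finish_job(): hands the job in; it is judged then, once.
The state is a dict: "time_s": time; "q": joint angles; "dq": joint speeds; "tau": joint torques, N m; "tool_pos": TCP position; "tool_rot": TCP orientation; "wrist_force": force on the tool from outside, world axes, zero at the start; "wrist_torque": the same for the moment, N m; "width": finger opening in m; "gripper_force": force on a finger pad.
Only numpy, scipy, OpenCV 4.12 (cv2) and the standard library are available. Lean on these libraries where they do the work, as an engineer would, in place of code of your own. Each camera call takes 0.05 s, during which the arm holds its last target. There are 200 camera calls.

TASK

Take the kiln out of service: first push the red-knobbed isolator lever fully over, away from the robot, then pull the orange fuse carrier straight out of the sloping panel and stand it upright on its foot, handle up, in the red tray. Leave the blue fuse carrier plugged in and do not disturb the bowls, the mug or the jar.

Things in the scene. Friction and masses are not known exactly. Their poses are not given: they have to be found in the camera images.
- desk: Kiln control desk with green side cheeks, 226 x 306 mm, 125 mm high, fixed to the bench. Origin: under it, 108 mm behind its low front edge; x points to its tall rear side, z up. Its front 150 mm slopes up from 43 to 123 mm height, the rear 70 mm is a level deck, 123 mm high, carrying the isolator.
- panel: Sloping grey panel of the desk, 170 (up the slope) x 290 mm. Origin: middle of its surface; x up the slope, y as the desk's, z out of the panel (28 degrees off vertical, leaning to the robot). Sockets at x = 20, y = -90 and -10 mm, 28 x 42 mm, 36 mm deep. Black ribs 70 (x) x 10 (y) mm, 38 mm tall, at x = 20, y = -130, -50, 30 mm: handles can be gripped only across x.
- orange_fuse: Orange pull-out fuse carrier, 140 g. Origin: under its foot; z runs to the handle. Black foot 26 (x) x 38 (y) mm, z 0-34; orange flange 36 x 50 mm, z 34-40; orange handle slab 12 (x) x 50 (y) mm, z 40-72. Starts in either socket, axes along the panel's, flange on the panel, origin 34 mm below its surface. A sprung catch holds it: some 10 to 20 N pull it out along z.
- blue_fuse: The same, but with a blue handle and flange, in the other socket. It stays plugged in.
- isolator (a joint): Isolator lever angle in rad: 0 = on, leaning 0.5 rad towards the robot (the desk's -x); 1.0 = off, leaning 0.5 rad away (+x). It stays where it is left.
- isolator_tip (a point): Centre of the lever's red ball knob, 26 mm across, on a 10 mm rod, 70 mm from its pivot. The pivot lies at desk x = 75, y = 95, z = 145 mm, its axis along the desk's y. The yellow block below is 70 x 50 mm, 25 mm high, on the deck. The knob's frame turns with the lever.
- tray_in (a point): Centre of the inner floor of the square red tray, 5 mm above the bench. Inside 140 x 140 mm, walls 5 mm thick, rim 18 mm above the bench. Fixed; axes along its sides.
- bowls: Nested stack of four unglazed bowls, 108 mm wide, about 92 mm high; origin under its centre.
- mug: Unglazed mug, 76 mm wide with a handle at its +y, 90 mm high; origin under its centre.
- glaze: White jar with blue cap, 60 mm wide, 130 mm high; origin under its centre.
Not all that is in view belongs to the job. Several things look just like the part that bears tray_in: the one meant starts farthest from the robot's base.

How it is judged:
By the outcome, as a careful person would: the job done as asked, in the order asked, and still so for the second after the job is handed in, with the robot touching nothing.
It also fails if it takes over 53 s, if anything falls off the work surface, if the arm or the gripper's body presses on something with over 40 N, if the wrist force passes 120 N, or if a joint passes its speed limit or range.

## Working session

There is one attempt and no reset: what is moved stays moved. The work goes in short steps, Python scripts to look and compute and a tool call to move; the robot and the scene stay as the last step left them, time stands still between calls to the robot, and variables do not carry over. Pictures are saved under pics/ and viewed, at most 13 in all, crops included, and the job is handed in when it is done.

Besides the shell and the picture viewer there is one more tool, called after ">>>" by a JSON object that holds its "method" and its "body", one argument or row to a line. apply_moves: Moves the arm, as the interface text tells. Its arguments: {"type":"object","properties":{"deltas":{"type":"array","items":{"type":"object","properties":{"x":{"type":"number"},"y":{"type":"number"},"z":{"type":"number"},"ax":{"type":"number"},"ay":{"type":"number"},"az":{"type":"number"}}}},"gripper":{"type":"number"}},"required":["deltas"]}

```bash
mkdir -p pics; ls; python3 - <<'E'
from plant import arm
import cv2,numpy as np
np.set_printoptions(precision=4,suppress=True)
for n in("scene","top"):
    f=arm.grab_frame(n); cv2.imwrite(f"pics/{n}0.png",f[:,:,::-1]); np.save(f"pics/{n}0.npy",f); c=arm.get_calibration(n); print(n,c)
print(arm.read_state())
print(arm.get_calibration("wrist"))
E
```

```text
pics
scene {'mtx': array([[537.0561,   0.    , 281.9506],
       [  0.    , 537.0561, 209.7847],
       [  0.    ,   0.    ,   1.    ]]), 'k1': -0.00908502028481587, 'pose': array([[-0.7371,  0.4301, -0.5212,  1.3647],
       [ 0.6756,  0.4885, -0.5522,  0.9487],
       [ 0.0171, -0.7592, -0.6506,  1.2349],
       [ 0.    ,  0.    ,  0.    ,  1.    ]])}
top {'mtx': array([[450.0404,   0.    , 281.6834],
       [  0.    , 450.0404, 205.3056],
       [  0.    ,   0.    ,   1.    ]]), 'k1': -0.04530329920621253, 'pose': array([[ 0.0271, -0.9756,  0.218 ,  0.2727],
       [-0.9996, -0.0256,  0.0098,  0.0119],
       [-0.004 , -0.2182, -0.9759,  1.237 ],
       [ 0.    ,  0.    ,  0.    ,  1.    ]])}
{'time_s': 0.1, 'q': array([-1.2858,  0.3838,  0.0438,  1.5994, -0.0179,  1.1612, -0.0499]), 'dq': array([-0.0001, -0.0019,  0.0002, -0.0024,  0.0002, -0.0002, -0.0006]), 'tau': array([  0.0027, -43.4727,   1.0293, -25.0454,   0.0109,   0.0055,
         0.    ]), 'tool_pos': array([0.2424, 0.6021, 0.23  ]), 'tool_rot': array([-0.0002,  0.1902,  0.9817, -0.0012]), 'wrist_force': array([-0.282 , -0.5199, -0.6112]), 'wrist_torque': array([ 0.0392, -0.047 , -0.005 ]), 'gripper_force': 0.0, 'width': 0.08503699387537497}
{'mtx': array([[313.0324,   0.    , 278.2701],
       [  0.    , 313.0324, 214.2496],
       [  0.    ,   0.    ,   1.    ]]), 'k1': 0.014312019167317705, 'tool_from_camera': array([[-0.0013, -0.9631, -0.2692,  0.0682],
       [ 1.    , -0.0011, -0.001 , -0.0005],
       [ 0.0007, -0.2692,  0.9631, -0.1422],
       [ 0.    ,  0.    ,  0.    ,  1.    ]])}
```

View pics/scene0.png

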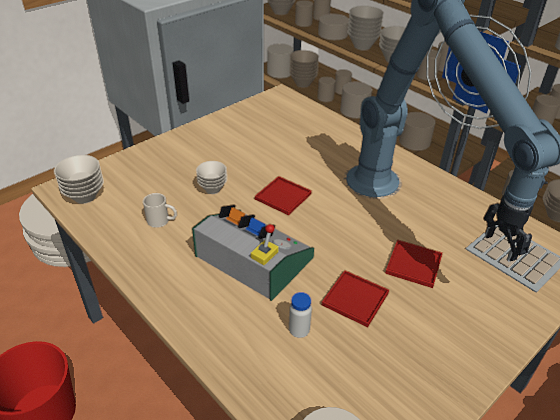

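View pics/top0.png

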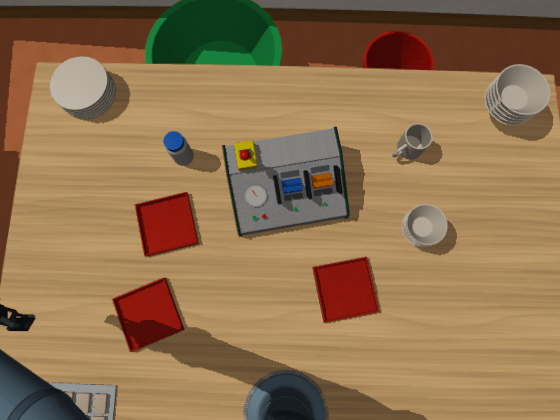

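The top view shows the desk at (240-348, 130-235), the orange fuse at (322,181), the blue at (292,186), the knob at (245,155), and trays at (167,225), (148,315) and (346,290). The scene view shows the same things: knob (270,229), orange (237,214), and the matching tray (355,298).

```bash
cat > h.py <<'E'
import numpy as np,cv2
from scipy.spatial.transform import Rotation as R
from plant import arm
np.set_printoptions(precision=4,suppress=True)
def quat(q): return R.from_quat(np.r_[q[1:],q[0]]).as_matrix()
def cam(name,state=None):
    c=arm.get_calibration(name)
    if name=="wrist":
        T=np.eye(4);T[:3,:3]=quat(state["tool_rot"]);T[:3,3]=state["tool_pos"];P=T@c["tool_from_camera"]
    else:P=c["pose"]
    return c["mtx"],c["k1"],P
def ray(C,uv):
    K,k,P=C
    s=cv2.undistortPoints(np.float64(uv).reshape(-1,1,2),K,np.array([k,0,0,0.])).reshape(-1,2)
    d=np.c_[s,np.ones(len(s))]@P[:3,:3].T
    return P[:3,3],d/np.linalg.norm(d,axis=1)[:,None]
def plane(C,uv,z):
    o,d=ray(C,uv);return o+d*((z-o[2])/d[:,2])[:,None]
def tri(Cs,uvs):
    A=0;b=0;rs=[]
    for C,uv in zip(Cs,uvs):
        o,d=ray(C,uv);M=np.eye(3)-np.outer(d[0],d[0]);A=A+M;b=b+M@o;rs.append((o,M))
    p=np.linalg.solve(A,b);return p,[round(1e3*np.linalg.norm(M@(p-o)),1) for o,M in rs]
def blobs(f,lo,hi,amin,sv=(120,60)):
    h=cv2.cvtColor(f,cv2.COLOR_RGB2HSV_FULL).astype(int)
    H=(h[...,0]*360/255)
    m=((H>=lo)&(H<=hi)) if lo<hi else ((H>=lo)|(H<=hi))
    m=(m&(h[...,1]>sv[0])&(h[...,2]>sv[1])).astype(np.uint8)
    n,l,s,c=cv2.connectedComponentsWithStats(m)
    return [(int(s[i,4]),c[i],(l==i).astype(np.uint8)) for i in range(1,n) if s[i,4]>=amin]
E
python3 - <<'E'
from h import *
F={n:np.load(f"pics/{n}0.npy") for n in("scene","top")}
C={n:cam(n) for n in F}
for n in F:
    print(n)
    for nm,a in(("red",(350,8)),("orange",(15,38)),("blue",(205,235)),("yellow",(45,62))):
        for s,c,m in blobs(F[n],*a,25,(170,60)):
            if s<6000 and not(nm=="orange" and s>1000):
                cn=max(cv2.findContours(m,0,2)[0],key=cv2.contourArea);r=cv2.minAreaRect(cn)
                print(nm,s,c.round(1),np.round(r[0],1),np.round(r[1],1),round(r[2],1), plane(C[n],[c],.01)[0] if s>700 else '')
E
```

```text
scene
red 1188 [282.7 195.1] [282.4 194.7] [48.7 31.1] 24.8 [ 0.3261 -0.1497  0.01  ]
red 60 [269.4 228.1] [269.5 228.5] [7. 9.] 90.0 
red 1706 [413.8 263.4] [413.6 263.1] [49.7 35.9] 16.7 [0.2466 0.3765 0.01  ]
red 2116 [355.1 297.9] [354.8 296.9] [55.  42.9] 26.6 [0.4916 0.3465 0.01  ]
red 5191 [ 35.3 383. ] [ 37. 380.] [74. 78.] 0.0 [ 1.307 -0.007  0.01 ]
orange 176 [235.  215.5] [234.9 215.7] [14.8 13. ] 26.6 
blue 254 [495.4  42.8] [494.9  40.9] [33.9 12.4] 43.2 
blue 41 [497.2  56.2] [497.3  56. ] [20.2  2.2] 56.3 
blue 482 [461.1  83.9] [460.4  82.9] [59.4 19.3] 57.5 
blue 172 [511.4  70. ] [511.8  70.4] [24.1 10.2] 74.7 
blue 118 [465.5  81.5] [465.   80.7] [31.9  9.2] 57.4 
blue 48 [482.5 108.6] [480.6 107. ] [14.1  5.9] 21.8 
blue 180 [254.8 226. ] [254.9 226.2] [15.6 13. ] 30.3 
blue 268 [300.7 301.2] [301.  301.5] [17. 18.] 90.0 
yellow 289 [264.1 253.9] [264.3 251.8] [17.  26.2] 45.0 
top
red 2094 [398.3  52.1] [399.  50.] [69.3 36.4] 2.0 [ 1.0346 -0.3183  0.01  ]
red 69 [244.6 154.2] [244.5 154. ] [8. 9.] 90.0 
red 2760 [166.2 223.9] [165.5 223.8] [52.4 56. ] 76.3 [0.4855 0.3435 0.01  ]
red 3092 [345.3 289.2] [345.5 289. ] [55.9 55.9] 78.7 [ 0.3204 -0.1529  0.01  ]
red 3061 [147.7 314.1] [147.  314.3] [57.7 57. ] 70.1 [0.2399 0.3739 0.01  ]
orange 259 [321.8 180.4] [322.1 180.3] [13.2 20.1] 80.5 
blue 281 [173.1 140.6] [173.5 140.5] [17. 19.] 90.0 
blue 242 [291.7 185.4] [292.  185.3] [12.8 19.2] 80.5 
yellow 410 [245.4 155.2] [245.3 154.9] [27.6 19.4] 80.5
```

```bash
python3 - <<'E'
from h import *
F={n:np.load(f"pics/{n}0.npy") for n in("scene","top")}
C=[cam("scene"),cam("top")]
for nm,a,b in(("knob",(269.5,228.3),(244.5,154.1)),("orange",(235,215.5),(321.8,180.4)),("blue",(254.8,226),(291.7,185.4)),("tray",(355.1,297.9),(166.2,223.9)),("jarcap",(300.7,301.2),(173.1,140.6))):
    print(nm,*tri(C,[a,b]))
# tray corners at rim z .018
for n,c in zip(F,C):
    for s,ce,m in blobs(F[n],350,8,1000,(170,60)):
        p=plane(c,[ce],.01)[0]
        if np.hypot(p[0]-.489,p[1]-.345)<.03:
            m=cv2.morphologyEx(m,cv2.MORPH_CLOSE,np.ones((5,5)))
            cn=cv2.convexHull(max(cv2.findContours(m,0,2)[0],key=cv2.contourArea))
            q=cv2.approxPolyDP(cn,6,True).reshape(-1,2)
            P=plane(c,q,.018);print(n,q.tolist());print(P, P.mean(0), np.linalg.norm(np.diff(np.r_[P,P[:1]],axis=0),axis=1))
# green cheeks in top
for s,ce,m in blobs(F["top"],120,175,30,(60,25)):
    if 100<ce[1]<260: print("green",s,ce,cv2.minAreaRect(max(cv2.findContours(m,0,2)[0],key=cv2.contourArea)))
f=F["top"][110:250,130:360];cv2.imwrite("pics/crop.png",cv2.resize(f,None,fx=3.4,fy=3.4,interpolation=2)[:,:,::-1])
E
```

```text
knob [0.6251 0.1151 0.211 ] [np.float64(0.5), np.float64(0.5)]
orange [ 0.5944 -0.0806  0.1117] [np.float64(2.0), np.float64(2.0)]
blue [ 0.5789 -0.0026  0.1109] [np.float64(1.6), np.float64(1.6)]
tray [0.4869 0.3444 0.0046] [np.float64(0.8), np.float64(0.8)]
jarcap [0.6887 0.3134 0.1231] [np.float64(0.2), np.float64(0.2)]
scene [[344, 271], [388, 290], [367, 326], [322, 304]]
[[0.4422 0.2561 0.018 ]
 [0.4008 0.3956 0.018 ]
 [0.5484 0.4402 0.018 ]
 [0.5861 0.3016 0.018 ]] [0.4943 0.3484 0.018 ] [0.1455 0.1542 0.1436 0.151 ]
top [[185, 192], [197, 242], [145, 255], [135, 205]]
[[0.5761 0.296  0.018 ]
 [0.4362 0.2527 0.018 ]
 [0.3966 0.3926 0.018 ]
 [0.5352 0.4337 0.018 ]] [0.486  0.3437 0.018 ] [0.1464 0.1455 0.1445 0.1437]
green 110 [339.5364 151.2909] ((339.697509765625, 151.9679718017578), (50.79591369628906, 2.8812811374664307), 80.78897094726562)
green 149 [230.9664 189.7651] ((231.30380249023438, 190.2259521484375), (91.59148406982422, 2.4347238540649414), 79.3034896850586)
green 75 [345.6667 198.8533] ((345.61712646484375, 197.93228149414062), (38.11188507080078, 3.5389609336853027), 86.53176879882812)
```

View pics/crop.png

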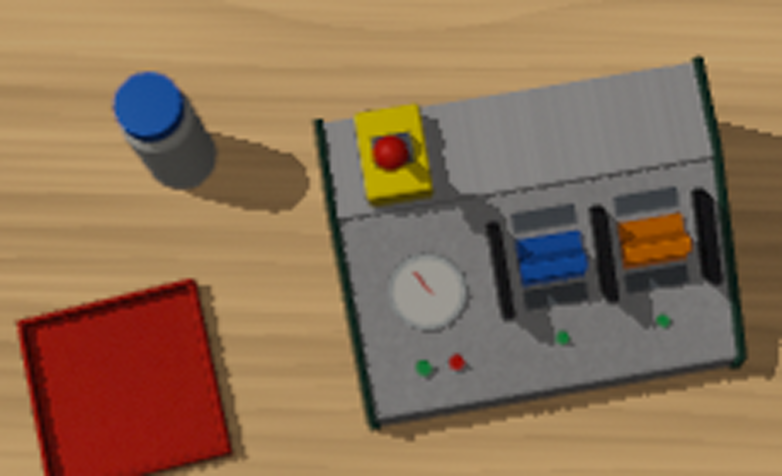

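The crop confirms the ribs flanking both handles and the yaw: the knob is at crop (390,153), blue at (550,257), orange at (655,240). The knob and both fuses agree to about 2 mm on desk origin (0.603, 0.013) and yaw 0.19 rad. The target tray is at (0.488, 0.345), the farthest of the three.

I'll lift, turn, close the fingers and travel to the near side of the lever.

>>> {"method": "apply_moves", "body": {
  "deltas": [
    {"z": -4, "az": 0.166},
    {"az": 0.166},
    {"az": 0.166},
    {"az": 0.166},
    {"az": 0.166}
  ],
  "gripper": -1
}}

```text
invalid input at $.deltas[0]: expected keys x, y, z, ax, ay, az
```

>>> {"method": "apply_moves", "body": {
  "deltas": [
    {"az": 0.165},
    {"x": -5.5, "y": 2.4},
    {"x": -5.5, "y": 2.4},
    {"x": -5.5, "y": 2.4},
    {"x": -5.5, "y": 2.4}
  ]
}}

```text
invalid input at $.deltas[0]: expected keys x, y, z, ax, ay, az
```

>>> {"method": "apply_moves", "body": {
  "deltas": [
    {"x": -5.5, "y": 2.4},
    {"x": -5.5, "y": 2.4},
    {"x": -5.5, "y": 2.4},
    {"x": -5.5, "y": 2.4},
    {}
  ]
}}

```text
invalid input at $.deltas[0]: expected keys x, y, z, ax, ay, az
```

>>> {"method": "apply_moves", "body": {
  "deltas": [
    {"x": 0, "y": 0, "z": -4, "ax": 0, "ay": 0, "az": 0.166},
    {"x": 0, "y": 0, "z": 0, "ax": 0, "ay": 0, "az": 0.166},
    {"x": 0, "y": 0, "z": 0, "ax": 0, "ay": 0, "az": 0.166},
    {"x": 0, "y": 0, "z": 0, "ax": 0, "ay": 0, "az": 0.166},
    {"x": 0, "y": 0, "z": 0, "ax": 0, "ay": 0, "az": 0.166}
  ],
  "gripper": -1
}}

```text
time_s: 0.72
tool_pos: [0.2426, 0.6025, 0.2704]
tool_rot: [0.0, 0.572, 0.82, -0.001]
wrist_force: [0.1, 0.2, -0.1]
width: 0.0
gripper_force: 0.0
```

>>> {"method": "apply_moves", "body": {
  "deltas": [
    {"x": 0, "y": 0, "z": 0, "ax": 0, "ay": 0, "az": 0.165},
    {"x": -5.5, "y": 2.4, "z": 0, "ax": 0, "ay": 0, "az": 0},
    {"x": -5.5, "y": 2.4, "z": 0, "ax": 0, "ay": 0, "az": 0},
    {"x": -5.5, "y": 2.4, "z": 0, "ax": 0, "ay": 0, "az": 0},
    {"x": -5.5, "y": 2.4, "z": 0, "ax": 0, "ay": 0, "az": 0}
  ]
}}

```text
time_s: 1.35
tool_pos: [0.3799, 0.4034, 0.2708]
tool_rot: [0.0, 0.636, 0.772, -0.0]
wrist_force: [0.4, 0.6, -0.3]
width: 0.0002
gripper_force: 0.0
```

>>> {"method": "apply_moves", "body": {
  "deltas": [
    {"x": -5.5, "y": 2.4, "z": 0, "ax": 0, "ay": 0, "az": 0},
    {"x": -5.5, "y": 2.4, "z": 0, "ax": 0, "ay": 0, "az": 0},
    {"x": -5.5, "y": 2.4, "z": 0, "ax": 0, "ay": 0, "az": 0},
    {"x": -5.5, "y": 2.4, "z": 0, "ax": 0, "ay": 0, "az": 0},
    {"x": 0, "y": 0, "z": 0, "ax": 0, "ay": 0, "az": 0}
  ]
}}

```text
time_s: 1.98
tool_pos: [0.5186, 0.2003, 0.2713]
tool_rot: [0.002, 0.641, 0.768, -0.001]
wrist_force: [-0.6, -0.2, 0.5]
width: -0.0002
gripper_force: 0.0
```

>>> {"method": "apply_moves", "body": {
  "deltas": [
    {"x": -5.2, "y": 1.9, "z": 0, "ax": 0, "ay": 0, "az": 0.01},
    {"x": -5.2, "y": 1.9, "z": 0, "ax": 0, "ay": 0, "az": 0},
    {"x": 0, "y": 0, "z": 0, "ax": 0, "ay": 0, "az": 0}
  ]
}}

```text
time_s: 2.35
tool_pos: [0.5738, 0.1066, 0.2712]
tool_rot: [0.001, 0.643, 0.766, -0.001]
wrist_force: [-0.0, 0.7, -0.1]
width: 0.0004
gripper_force: 0.0
```

```bash
python3 - <<'E'
from h import *
s=arm.read_state();f=arm.grab_frame("wrist");cv2.imwrite("pics/w1.png",f[:,:,::-1]);C=cam("wrist",s)
print(s["tool_pos"])
for n,a in(("red",(350,8)),("orange",(15,38)),("blue",(205,235))):
    for z,c,m in blobs(f,*a,100,(170,60)):
        print(n,z,c,plane(C,[c],.206)[0],plane(C,[c],.112)[0])
E
```

```text
[0.5738 0.1066 0.2712]
red 3474 [236.1405  12.7493] [0.5271 0.2311 0.206 ] [0.5113 0.2571 0.112 ]
red 941 [351.814  227.6504] [0.6239 0.1151 0.206 ] [0.652  0.0884 0.112 ]
red 7938 [ 72.5952 311.3479] [0.433 0.015 0.206] [ 0.3745 -0.0572  0.112 ]
orange 205 [278.1756 352.439 ] [0.591  0.0048 0.206 ] [ 0.6042 -0.0719  0.112 ]
blue 134 [462.0149   2.2313] [0.6537 0.2579 0.206 ] [0.6954 0.296  0.112 ]
```

View pics/w1.png

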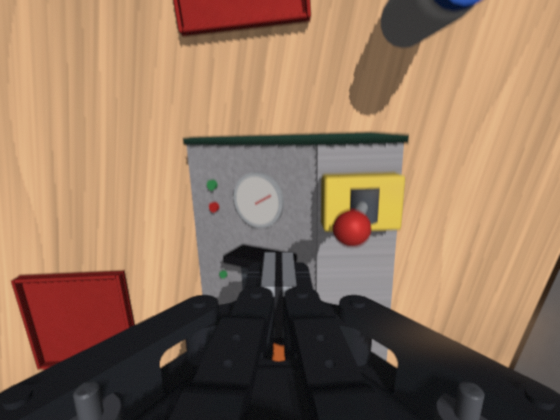

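The wrist view puts the red knob at (352,228), world (0.624, 0.115). The tool is 5 cm in front of it and laterally aligned, so I'll go down and push.

>>> {"method": "apply_moves", "body": {
  "deltas": [
    {"x": 0, "y": 0, "z": 4, "ax": 0, "ay": 0, "az": 0},
    {"x": 0, "y": 0, "z": 3.8, "ax": 0, "ay": 0, "az": 0},
    {"x": 0, "y": 1.5, "z": 0, "ax": 0, "ay": 0, "az": 0},
    {"x": 0, "y": 1, "z": 0, "ax": 0, "ay": 0, "az": 0},
    {"x": 0, "y": 1, "z": 0, "ax": 0, "ay": 0, "az": 0}
  ]
}}

```text
time_s: 3.02
tool_pos: [0.6087, 0.1207, 0.1955]
tool_rot: [0.001, 0.639, 0.769, 0.001]
wrist_force: [-1.1, -0.3, 0.9]
width: 0.0002
gripper_force: 0.8
```

>>> {"method": "apply_moves", "body": {
  "deltas": [
    {"x": 0, "y": 1, "z": 0, "ax": 0, "ay": 0, "az": 0},
    {"x": 0, "y": 1, "z": 0, "ax": 0, "ay": 0, "az": 0},
    {"x": 0, "y": 1, "z": 0, "ax": 0, "ay": 0, "az": 0},
    {"x": 0, "y": 0.8, "z": 0, "ax": 0, "ay": 0, "az": 0}
  ]
}}

```text
time_s: 3.52
tool_pos: [0.6446, 0.1262, 0.1929]
tool_rot: [-0.0, 0.64, 0.769, -0.0]
wrist_force: [-0.8, -0.8, -0.7]
width: -0.0001
gripper_force: 0.5
```

>>> {"method": "apply_moves", "body": {
  "deltas": [
    {"x": -0.5, "y": 0.8, "z": 0, "ax": 0, "ay": 0, "az": 0},
    {"x": 0, "y": 0.5, "z": 0, "ax": 0, "ay": 0, "az": 0},
    {"x": 0, "y": 0.3, "z": 0, "ax": 0, "ay": 0, "az": 0},
    {"x": 0, "y": 0, "z": 0, "ax": 0, "ay": 0, "az": 0}
  ]
}}

```text
time_s: 4.03
tool_pos: [0.6549, 0.1228, 0.1925]
tool_rot: [-0.006, 0.64, 0.768, -0.005]
wrist_force: [-13.2, -2.0, 8.1]
width: -0.0003
gripper_force: 7.1
```

>>> {"method": "apply_moves", "body": {
  "deltas": [
    {"x": 0, "y": 0.4, "z": 0, "ax": 0, "ay": 0, "az": 0},
    {"x": 0, "y": 0.3, "z": 0, "ax": 0, "ay": 0, "az": 0},
    {"x": 0, "y": 0, "z": 0, "ax": 0, "ay": 0, "az": 0}
  ]
}}

```text
time_s: 4.4
tool_pos: [0.6553, 0.1229, 0.1925]
tool_rot: [-0.011, 0.64, 0.768, -0.011]
wrist_force: [-28.4, -3.4, 17.8]
width: 0.0
gripper_force: 14.5
```

```bash
python3 - <<'E'
from h import *
C=[];U=[]
for n in("scene","top"):
    f=arm.grab_frame(n);c=cam(n)
    for z,p,m in blobs(f,350,8,15,(170,60)):
        if z<150: print(n,z,p);
    cv2.imwrite(f"pics/{n}1.png",f[:,:,::-1])
E
```

```text
scene 56 [256.8036 240.4286]
```

Force direction (−28, +18) matches the normal of a rod leaning 0.5 rad away, so the lever is on its stop. I'll back off, rise and check.

>>> {"method": "apply_moves", "body": {
  "deltas": [
    {"x": 0, "y": -1.5, "z": 0, "ax": 0, "ay": 0, "az": 0},
    {"x": 0, "y": -1.5, "z": -3, "ax": 0, "ay": 0, "az": 0},
    {"x": 0, "y": -3, "z": -4, "ax": 0, "ay": 0, "az": 0},
    {"x": -5, "y": -3, "z": 0, "ax": 0, "ay": 0, "az": 0},
    {"x": -5.5, "y": -2, "z": 0, "ax": 0, "ay": 0, "az": 0}
  ],
  "gripper": 1
}}

```text
time_s: 5.12
tool_pos: [0.579, 0.0015, 0.2647]
tool_rot: [0.001, 0.639, 0.77, 0.001]
wrist_force: [0.7, -0.8, 0.5]
width: 0.0853
gripper_force: 0.0
```

```bash
python3 - <<'E'
from h import *
C=[];U=[]
for n in("scene","top"):
    f=arm.grab_frame(n);c=cam(n);C.append(c)
    for z,p,m in blobs(f,350,8,15,(170,60)):
        if z<150: print(n,z,p);U.append(p)
    cv2.imwrite(f"pics/{n}1.png",f[:,:,::-1])
if len(U)==2:print(tri(C,U))
s=arm.read_state();f=arm.grab_frame("wrist");cv2.imwrite("pics/w2.png",f[:,:,::-1]);C=cam("wrist",s)
print(s["tool_pos"],s["tool_rot"])
for n,a in(("red",(350,8)),("orange",(15,38)),("blue",(205,235))):
    for z,c,m in blobs(f,*a,100,(170,60)):
        print(n,z,c,plane(C,[c],.206)[0],plane(C,[c],.112)[0])
E
```

```text
scene 54 [256.8889 240.2963]
top 67 [240.9701 132.6866]
(array([0.6811, 0.1264, 0.2079]), [np.float64(0.2), np.float64(0.2)])
[ 0.5778 -0.0093  0.2648] [ 0.0025  0.6452  0.764  -0.0008]
red 1717 [500.9697  30.4706] [0.6819 0.1292 0.206 ] [0.7362 0.1624 0.112 ]
red 12133 [ 72.1506 248.0077] [ 0.4408 -0.0453  0.206 ] [ 0.3821 -0.0938  0.112 ]
orange 1670 [281.524  265.2425] [ 0.5841 -0.0345  0.206 ] [ 0.5925 -0.0779  0.112 ]
blue 1966 [279.7279 188.4888] [0.5737 0.0191 0.206 ] [0.5773 0.0007 0.112 ]
```

View pics/w2.png

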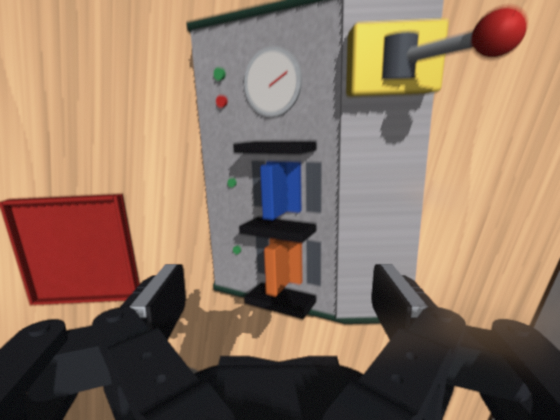

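```bash
python3 - <<'E'
from h import *
C={n:cam(n) for n in("scene","top")}
ex=np.array([np.cos(.189),np.sin(.189)]);ey=np.array([-ex[1],ex[0]])
O=np.array([.603,.013])
# yellow top surface corners in top/wrist images
s=arm.read_state();C["wrist"]=cam("wrist",s)
for n,fn in(("top","top0"),("top","top1"),("scene","scene0"),("scene","scene1"),("wrist","w2")):
    f=cv2.imread(f"pics/{fn}.png")[:,:,::-1].copy()
    for z,c,m in blobs(f,44,64,60,(150,100)):
        h=cv2.convexHull(max(cv2.findContours(m,0,2)[0],key=cv2.contourArea));q=cv2.approxPolyDP(h,2.5 if n!="wrist" else 5,True).reshape(-1,2)
        P=plane(C[n],q,.148)[:,:2]
        print(fn,z,q.tolist(),"\n desk mm:",(1e3*np.c_[(P-O)@ex,(P-O)@ey]).round().tolist())
f=cv2.imread("pics/top1.png")[110:200,220:350];cv2.imwrite("pics/crop2.png",cv2.resize(f,None,fx=6,fy=6,interpolation=2))
E
```

```text
top0 378 [[251, 140], [256, 165], [238, 168], [234, 143]] 
 desk mm: [[99.0, 76.0], [30.0, 73.0], [30.0, 119.0], [98.0, 120.0]]
top1 367 [[251, 140], [256, 165], [238, 168], [234, 143]] 
 desk mm: [[99.0, 76.0], [30.0, 73.0], [30.0, 119.0], [98.0, 120.0]]
scene0 302 [[277, 246], [277, 252], [264, 264], [251, 257], [259, 245], [269, 242]] 
 desk mm: [[33.0, 118.0], [52.0, 133.0], [112.0, 132.0], [113.0, 87.0], [61.0, 74.0], [34.0, 90.0]]
scene1 329 [[277, 246], [277, 252], [264, 264], [251, 257], [251, 252], [265, 240]] 
 desk mm: [[33.0, 118.0], [52.0, 133.0], [112.0, 132.0], [113.0, 87.0], [97.0, 74.0], [34.0, 75.0]]
w2 418 [[446, 23], [445, 35], [419, 41], [418, 23]] 
 desk mm: [[97.0, 125.0], [97.0, 117.0], [79.0, 113.0], [77.0, 125.0]]
w2 2506 [[353, 28], [443, 56], [439, 88], [353, 94]] 
 desk mm: [[30.0, 123.0], [98.0, 103.0], [98.0, 81.0], [32.0, 78.0]]
```

View pics/crop2.png

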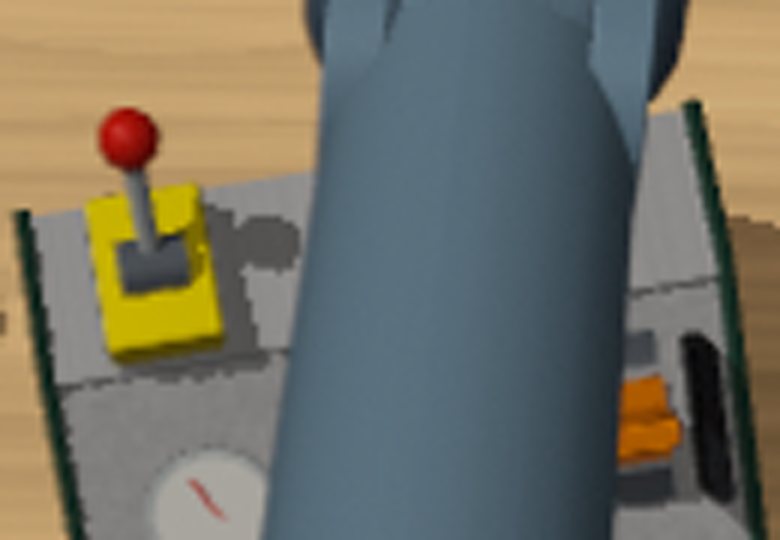

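The crop shows the lever leaning clearly away. From the block position the start lean was about 0.36 rad and the end lean about 0.5 rad, so it is fully over. Next I'll tilt the tool to the panel normal and stand off above the orange fuse.

>>> {"method": "apply_moves", "body": {
  "deltas": [
    {"x": 0, "y": 0, "z": 0, "ax": 0, "ay": 0, "az": -0.02},
    {"x": 0, "y": 0, "z": 0, "ax": -0.163, "ay": 0, "az": 0},
    {"x": 0, "y": 0, "z": 0, "ax": -0.163, "ay": 0, "az": 0},
    {"x": 0, "y": 0, "z": 0, "ax": -0.163, "ay": 0, "az": 0},
    {"x": -3.6, "y": -3.5, "z": 0, "ax": 0, "ay": 0, "az": 0}
  ]
}}

```text
time_s: 5.9
tool_pos: [0.5551, -0.0345, 0.2469]
tool_rot: [0.153, 0.609, 0.755, 0.189]
wrist_force: [0.5, -1.4, -0.2]
width: 0.0854
gripper_force: 0.0
```

>>> {"method": "apply_moves", "body": {
  "deltas": [
    {"x": -3.6, "y": -3.5, "z": 2.4, "ax": 0, "ay": 0, "az": 0},
    {"x": 0, "y": 0, "z": 0, "ax": 0, "ay": 0, "az": 0},
    {"x": 0, "y": 0, "z": 0, "ax": 0, "ay": 0, "az": 0}
  ]
}}

```text
time_s: 6.28
tool_pos: [0.5448, -0.0769, 0.2098]
tool_rot: [0.153, 0.612, 0.753, 0.188]
wrist_force: [0.6, -0.4, -0.9]
width: 0.0853
gripper_force: 0.0
```

```bash
python3 - <<'E'
from h import *
s=arm.read_state();f=arm.grab_frame("wrist");cv2.imwrite("pics/w3.png",f[:,:,::-1])
print(s["tool_pos"],s["q"],quat(s["tool_rot"]))
for z,c,m in blobs(f,15,38,100,(150,50)):
    if c[1]>400:continue
    cn=max(cv2.findContours(m,0,2)[0],key=cv2.contourArea);r=cv2.minAreaRect(cn);print(z,c,r)
E
```

```text
[ 0.5448 -0.0769  0.2098] [-0.6225 -0.0536  0.7854  2.2307 -0.2819  0.5065  0.5933] [[-0.2042  0.8638  0.4606]
 [ 0.9789  0.1806  0.0954]
 [-0.0008  0.4704 -0.8825]]
2365 [268.4681 222.8262] ((268.5, 227.5), (69.0, 39.0), 90.0)
```

View pics/w3.png

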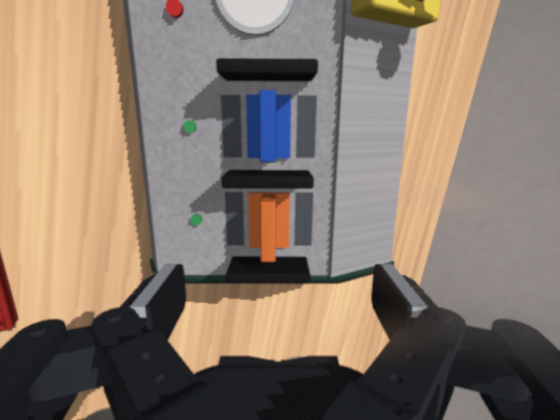

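The wrist view is square to the panel: the bright handle top spans u 261-275, v 196-262, slightly left of the finger centre line (278). I'll move closer for a second view and triangulate.

>>> {"method": "apply_moves", "body": {
  "deltas": [
    {"x": 0, "y": -0.8, "z": 3, "ax": 0, "ay": 0, "az": 0},
    {"x": 0, "y": 0, "z": 0, "ax": 0, "ay": 0, "az": 0},
    {"x": 0, "y": 0, "z": 0, "ax": 0, "ay": 0, "az": 0}
  ]
}}

```text
time_s: 6.7
tool_pos: [0.5515, -0.0762, 0.18]
tool_rot: [0.153, 0.612, 0.753, 0.188]
wrist_force: [-1.0, 0.3, 0.9]
width: 0.0855
gripper_force: 0.0
```

```bash
python3 - <<'E'
from h import *
c=arm.get_calibration("wrist");K,k,T=c["mtx"],c["k1"],c["tool_from_camera"]
s=arm.read_state();f=arm.grab_frame("wrist");cv2.imwrite("pics/w4.png",f[:,:,::-1])
s0=dict(tool_pos=[.5448,-.0769,.2098],tool_rot=[.153,.612,.753,.188])
Q=[]
for st,fn in((s0,"w3"),(s,"w4")):
    g=cv2.imread(f"pics/{fn}.png")[:,:,::-1].copy()
    # brighter part = handle top face
    B=[(z,ce,m) for z,ce,m in blobs(g,15,38,100,(150,50)) if ce[1]<400]
    z,ce,m=max(B,key=lambda b:b[0])
    v=g.max(2);t,_=cv2.threshold(v[m>0].reshape(-1,1),0,255,cv2.THRESH_OTSU)
    mm=((m>0)&(v>t)).astype(np.uint8);mm=cv2.morphologyEx(mm,cv2.MORPH_OPEN,np.ones((5,5)))
    cn=max(cv2.findContours(mm,0,2)[0],key=cv2.contourArea)
    bx=cv2.boundingRect(cn);print(fn,z,t,"bright",bx, "whole",cv2.boundingRect(m))
    Q.append((st,bx))
# triangulate ends of the top face
CC=[cam("wrist",{a:np.array(b) for a,b in q[0].items() if a in("tool_pos","tool_rot")}) for q in Q]
Rt=quat(s["tool_rot"])
for nm,fu in(("far",lambda b:(b[0]+b[2]/2,b[1])),("near",lambda b:(b[0]+b[2]/2,b[1]+b[3]))):
    p,e=tri(CC,[fu(q[1]) for q in Q]);print(nm,p,e,"in tool",Rt.T@(p-s["tool_pos"]))
print(s["tool_pos"],s["q"])
E
```

```text
w3 2365 166.0 bright (261, 201, 28, 60) whole (249, 193, 40, 70)
w4 2957 174.0 bright (270, 209, 30, 69) whole (255, 200, 45, 79)
far [ 0.5952 -0.0601  0.1034] [np.float64(0.0), np.float64(0.0)] in tool [0.0069 0.0046 0.0893]
near [ 0.5891 -0.104   0.1311] [np.float64(0.4), np.float64(0.4)] in tool [-0.0348  0.0045  0.0578]
[ 0.5515 -0.0762  0.18  ] [-0.6421  0.0379  0.8308  2.2458 -0.4828  0.456   0.7787]
```

View pics/w4.png

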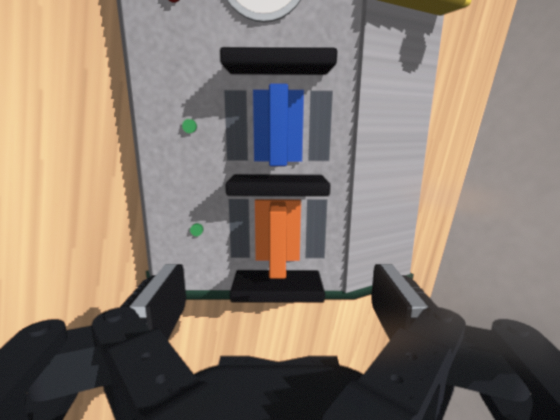

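The handle is centred between the fingers (u 270-286). The top is about 59 mm ahead along the tool z, and its centre is about 10 mm along −x. I'll descend and grip.

>>> {"method": "apply_moves", "body": {
  "deltas": [
    {"x": -1, "y": 0, "z": 2, "ax": 0, "ay": 0, "az": 0},
    {"x": 0, "y": 0, "z": 2, "ax": 0, "ay": 0, "az": 0},
    {"x": 0, "y": 0, "z": 1.5, "ax": 0, "ay": 0, "az": 0},
    {"x": 0, "y": 0, "z": 0, "ax": 0, "ay": 0, "az": 0}
  ]
}}

```text
time_s: 7.25
tool_pos: [0.5783, -0.0812, 0.1306]
tool_rot: [0.153, 0.613, 0.752, 0.188]
wrist_force: [-1.1, -0.3, 0.2]
width: 0.0853
gripper_force: 0.0
```

```bash
python3 - <<'E'
from h import *
s=arm.read_state();f=arm.grab_frame("wrist");cv2.imwrite("pics/w5.png",f[:,:,::-1])
print(s["tool_pos"],s["q"],s["wrist_force"])
E
```

```text
[ 0.5783 -0.0812  0.1306] [-0.5145  0.23    0.7427  2.2186 -0.891   0.431   1.1467] [-1.1463 -0.2913  0.2434]
```

View pics/w5.png

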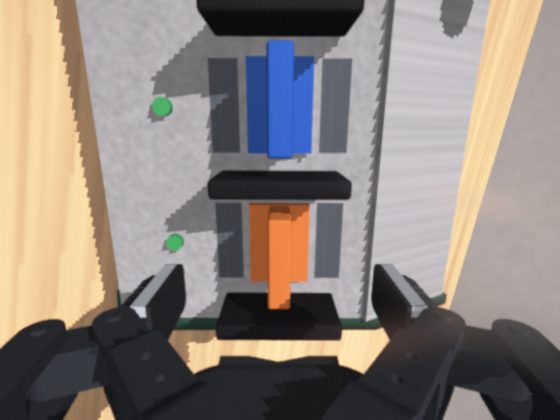

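```bash
python3 - <<'E'
import cv2
for n,a,b,u in(("w5",198,316,280),("w4",194,286,278)):
    g=cv2.imread(f"pics/{n}.png")[:,:,::-1];print(n,[(v,g[v,u-2:u+3].mean(0).astype(int).tolist()) for v in list(range(a,a+30,1))+list(range(b-14,b))])
E
```

```text
w5 [(198, [35, 33, 36]), (199, [65, 64, 66]), (200, [99, 97, 99]), (201, [112, 108, 109]), (202, [111, 96, 93]), (203, [108, 73, 57]), (204, [114, 63, 34]), (205, [120, 64, 32]), (206, [111, 60, 30]), (207, [104, 56, 27]), (208, [104, 56, 27]), (209, [103, 56, 28]), (210, [104, 56, 28]), (211, [111, 60, 30]), (212, [133, 72, 36]), (213, [162, 86, 43]), (214, [176, 93, 47]), (215, [179, 95, 49]), (216, [180, 96, 49]), (217, [179, 96, 49]), (218, [182, 97, 50]), (219, [195, 104, 53]), (220, [224, 121, 62]), (221, [240, 137, 70]), (222, [242, 138, 72]), (223, [240, 136, 70]), (224, [238, 135, 70]), (225, [238, 135, 69]), (226, [238, 134, 69]), (227, [238, 134, 69]), (302, [236, 132, 68]), (303, [227, 124, 64]), (304, [200, 107, 55]), (305, [183, 98, 50]), (306, [175, 93, 48]), (307, [162, 86, 44]), (308, [128, 69, 35]), (309, [71, 38, 22]), (310, [26, 18, 17]), (311, [17, 16, 16]), (312, [15, 14, 16]), (313, [16, 14, 16]), (314, [16, 15, 17]), (315, [16, 14, 15])]
w4 [(194, [27, 25, 28]), (195, [39, 38, 40]), (196, [69, 68, 70]), (197, [92, 89, 91]), (198, [96, 86, 84]), (199, [94, 68, 56]), (200, [96, 54, 32]), (201, [99, 52, 25]), (202, [92, 48, 22]), (203, [89, 48, 22]), (204, [92, 49, 24]), (205, [107, 57, 28]), (206, [133, 70, 34]), (207, [150, 79, 39]), (208, [155, 82, 42]), (209, [156, 82, 41]), (210, [167, 88, 44]), (211, [195, 102, 51]), (212, [221, 117, 60]), (213, [222, 119, 61]), (214, [219, 116, 59]), (215, [218, 116, 59]), (216, [218, 116, 59]), (217, [218, 115, 59]), (218, [218, 115, 59]), (219, [218, 116, 59]), (220, [219, 116, 59]), (221, [219, 116, 59]), (222, [218, 115, 58]), (223, [218, 115, 58]), (272, [218, 115, 58]), (273, [218, 115, 59]), (274, [218, 115, 58]), (275, [218, 115, 59]), (276, [213, 112, 57]), (277, [183, 97, 50]), (278, [112, 60, 32]), (279, [45, 28, 23]), (280, [21, 18, 21]), (281, [20, 18, 21]), (282, [20, 19, 21]), (283, [20, 18, 21]), (284, [21, 19, 21]), (285, [20, 19, 21])]
```

Handle top is about 3 mm ahead and centred. I'll advance 2.6 cm and close.

>>> {"method": "apply_moves", "body": {
  "deltas": [
    {"x": 0, "y": 0.1, "z": 1.3, "ax": 0, "ay": 0, "az": 0},
    {"x": 0, "y": 0, "z": 1.3, "ax": 0, "ay": 0, "az": 0},
    {"x": 0, "y": 0, "z": 0, "ax": 0, "ay": 0, "az": 0}
  ]
}}

```text
time_s: 7.68
tool_pos: [0.591, -0.0788, 0.1086]
tool_rot: [0.153, 0.613, 0.752, 0.188]
wrist_force: [0.3, -0.3, -0.1]
width: 0.0856
gripper_force: 0.0
```

>>> {"method": "apply_moves", "body": {
  "deltas": [
    {"x": 0, "y": 0, "z": 0, "ax": 0, "ay": 0, "az": 0},
    {"x": 0, "y": 0, "z": 0, "ax": 0, "ay": 0, "az": 0},
    {"x": 0, "y": 0, "z": 0, "ax": 0, "ay": 0, "az": 0},
    {"x": 0, "y": 0, "z": 0, "ax": 0, "ay": 0, "az": 0},
    {"x": 0, "y": 0, "z": 0, "ax": 0, "ay": 0, "az": 0}
  ],
  "gripper": -1
}}

```text
time_s: 8.3
tool_pos: [0.5906, -0.0791, 0.1082]
tool_rot: [0.153, 0.613, 0.752, 0.188]
wrist_force: [-2.7, 0.5, 5.5]
width: 0.0108
gripper_force: 58.8
```

>>> {"method": "apply_moves", "body": {
  "deltas": [
    {"x": 0, "y": 0, "z": -0.5, "ax": 0, "ay": 0, "az": 0},
    {"x": 0, "y": 0, "z": -0.5, "ax": 0, "ay": 0, "az": 0},
    {"x": 0, "y": 0, "z": -1, "ax": 0, "ay": 0, "az": 0},
    {"x": 0, "y": 0, "z": -1.5, "ax": 0, "ay": 0, "az": 0},
    {"x": 0, "y": 0, "z": -1.5, "ax": 0, "ay": 0, "az": 0}
  ]
}}

```text
time_s: 8.93
tool_pos: [0.5669, -0.0838, 0.1519]
tool_rot: [0.152, 0.613, 0.752, 0.187]
wrist_force: [-0.1, -0.3, -0.6]
width: 0.0105
gripper_force: 60.8
```

>>> {"method": "apply_moves", "body": {
  "deltas": [
    {"x": 0, "y": 0, "z": -2, "ax": 0, "ay": 0, "az": 0},
    {"x": 0, "y": 0, "z": -3, "ax": 0, "ay": 0, "az": 0},
    {"x": 0, "y": 0, "z": -4, "ax": 0, "ay": 0, "az": 0},
    {"x": 0, "y": 0, "z": -3, "ax": 0, "ay": 0, "az": 0},
    {"x": 0, "y": 0, "z": 0, "ax": 0, "ay": 0, "az": 0}
  ]
}}

```text
time_s: 9.55
tool_pos: [0.5144, -0.0948, 0.2577]
tool_rot: [0.153, 0.613, 0.752, 0.19]
wrist_force: [1.0, -0.3, -1.0]
width: 0.0106
gripper_force: 60.9
```

```bash
python3 - <<'E'
from h import *
s=arm.read_state();f=arm.grab_frame("wrist");g=arm.grab_frame("scene")
cv2.imwrite("pics/j.png",np.hstack([cv2.resize(f,(400,300)),cv2.resize(g[150:350,150:417],(400,300))])[:,:,::-1])
print(s["tool_pos"],s["q"],s["wrist_force"],s["width"])
E
```

```text
[ 0.5144 -0.0948  0.2577] [-0.6625 -0.254   0.8044  2.2285  0.011   0.627   0.3642] [ 0.9878 -0.3379 -0.9578] 0.01064548934132557
```

View pics/j.png

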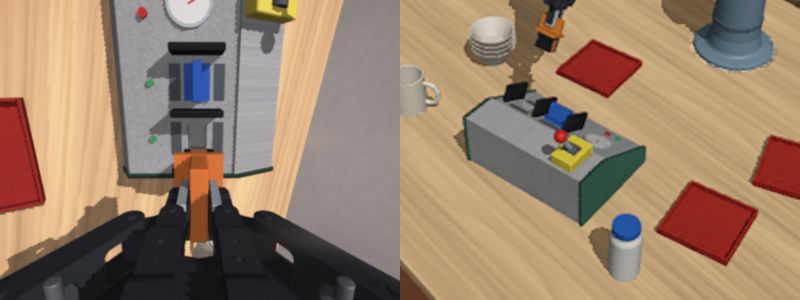

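Orange is out and held (left pane), and the blue fuse and knob are untouched. I'll set the tool upright, rise, and carry the fuse to the tray.

>>> {"method": "apply_moves", "body": {
  "deltas": [
    {"x": 0, "y": 0, "z": -3, "ax": 0.163, "ay": 0, "az": 0},
    {"x": 0, "y": 0, "z": -2, "ax": 0.163, "ay": 0, "az": 0},
    {"x": 0, "y": 0, "z": 0, "ax": 0.163, "ay": 0, "az": 0},
    {"x": 4, "y": 0.9, "z": 0, "ax": 0, "ay": 0, "az": 0},
    {"x": 5, "y": 0.9, "z": 0, "ax": 0, "ay": 0, "az": 0}
  ]
}}

```text
time_s: 10.28
tool_pos: [0.4934, -0.0063, 0.2981]
tool_rot: [-0.001, 0.632, 0.775, -0.003]
wrist_force: [1.0, 0.3, -1.4]
width: 0.0109
gripper_force: 60.7
```

>>> {"method": "apply_moves", "body": {
  "deltas": [
    {"x": 6, "y": 0.9, "z": 0, "ax": 0, "ay": 0, "az": 0},
    {"x": 6, "y": 0.9, "z": 0, "ax": 0, "ay": 0, "az": 0},
    {"x": 6, "y": 0.9, "z": 0, "ax": 0, "ay": 0, "az": 0},
    {"x": 6, "y": 0.9, "z": 0, "ax": 0, "ay": 0, "az": 0},
    {"x": 5, "y": 0.9, "z": 0, "ax": 0, "ay": 0, "az": 0}
  ]
}}

```text
time_s: 10.9
tool_pos: [0.477, 0.2896, 0.2983]
tool_rot: [-0.001, 0.63, 0.776, -0.002]
wrist_force: [0.3, -1.0, -1.4]
width: 0.0106
gripper_force: 60.8
```

>>> {"method": "apply_moves", "body": {
  "deltas": [
    {"x": 4, "y": 1.5, "z": 0, "ax": 0, "ay": 0, "az": 0},
    {"x": 0, "y": 0, "z": 0, "ax": 0, "ay": 0, "az": 0},
    {"x": 0, "y": 0, "z": 0, "ax": 0, "ay": 0, "az": 0}
  ]
}}

```text
time_s: 11.28
tool_pos: [0.4846, 0.328, 0.2988]
tool_rot: [-0.0, 0.631, 0.776, -0.002]
wrist_force: [-0.6, -0.2, -1.8]
width: 0.0109
gripper_force: 60.7
```

```bash
cat > m.py <<'E'
from h import *
s=arm.read_state();M=quat(s["tool_rot"]);p=s["tool_pos"]
print(p,M[:,2],s["q"],s["wrist_force"],"to tray",100*M.T@(np.array([.488,.345,p[2]])-p))
ups=R.align_vectors([[0,0,-1.]],[M[:,2]])[0].as_rotvec();print("level rotvec tool",M.T@ups)
C=[];U=[]
for n in("scene","top"):
    f=arm.grab_frame(n);c=cam(n)
    for z,b,m in blobs(f,15,38,25,(170,60)):
        q=plane(c,[b],p[2]-.01)[0]
        if np.hypot(*(q-p)[:2])<.06:
            bb=cv2.boundingRect(m);C.append(c);U.append(b);print(n,z,b,bb);cv2.imwrite(f"pics/hold_{n}.png",cv2.resize(f[bb[1]-25:bb[1]+45,bb[0]-30:bb[0]+45],None,fx=5,fy=5)[:,:,::-1])
if len(U)==2:print(tri(C,U))
E
python3 m.py
```

```text
[0.4846 0.328  0.2988] [-0.0033 -0.0028 -1.    ] [-1.0466  0.2194  0.4453  1.694  -0.0984  1.2547 -0.3752] [-0.5639 -0.2213 -1.7715] to tray [ 1.5973  0.6813 -0.0059]
level rotvec tool [-0.0038  0.002  -0.    ]
scene 205 [362.8683 224.6341] (351, 214, 23, 20)
top 198 [147.6465 200.8838] (139, 192, 17, 19)
(array([0.4845, 0.3209, 0.2806]), [np.float64(6.6), np.float64(6.6)])
```

>>> {"method": "apply_moves", "body": {
  "deltas": [
    {"x": 1.6, "y": 0.7, "z": 4, "ax": -0.004, "ay": 0.002, "az": 0},
    {"x": 0, "y": 0, "z": 5.5, "ax": 0, "ay": 0, "az": 0},
    {"x": 0, "y": 0, "z": 5.5, "ax": 0, "ay": 0, "az": 0},
    {"x": 0, "y": 0, "z": 5, "ax": 0, "ay": 0, "az": 0},
    {"x": 0, "y": 0, "z": 2.5, "ax": 0, "ay": 0, "az": 0}
  ]
}}

```text
time_s: 12.0
tool_pos: [0.4875, 0.3434, 0.0732]
tool_rot: [-0.001, 0.632, 0.775, -0.0]
wrist_force: [-0.2, 0.4, -1.1]
width: 0.0107
gripper_force: 60.7
```

>>> {"method": "apply_moves", "body": {
  "deltas": [
    {"x": 0, "y": 0, "z": 0, "ax": 0, "ay": 0, "az": 0},
    {"x": 0, "y": 0, "z": 0.5, "ax": 0, "ay": 0, "az": 0},
    {"x": 0, "y": 0, "z": 0.2, "ax": 0, "ay": 0, "az": 0},
    {"x": 0, "y": 0, "z": 0, "ax": 0, "ay": 0, "az": 0}
  ]
}}

```text
time_s: 12.5
tool_pos: [0.4896, 0.347, 0.0706]
tool_rot: [-0.0, 0.631, 0.775, 0.003]
wrist_force: [-0.6, 0.2, -0.9]
width: 0.0106
gripper_force: 60.7
```

>>> {"method": "apply_moves", "body": {
  "deltas": [
    {"x": 0, "y": 0, "z": 0.3, "ax": 0, "ay": 0, "az": 0},
    {"x": 0, "y": 0, "z": 0.3, "ax": 0, "ay": 0, "az": 0},
    {"x": 0, "y": 0, "z": 0, "ax": 0, "ay": 0, "az": 0}
  ]
}}

```text
time_s: 12.88
tool_pos: [0.4886, 0.3464, 0.063]
tool_rot: [-0.0, 0.631, 0.776, 0.002]
wrist_force: [-0.0, 0.7, -0.3]
width: 0.0108
gripper_force: 60.7
```

>>> {"method": "apply_moves", "body": {
  "deltas": [
    {"x": 0, "y": 0, "z": 0.3, "ax": 0, "ay": 0, "az": 0},
    {"x": 0, "y": 0, "z": 0.3, "ax": 0, "ay": 0, "az": 0},
    {"x": 0, "y": 0, "z": 0, "ax": 0, "ay": 0, "az": 0}
  ]
}}

```text
time_s: 13.25
tool_pos: [0.4889, 0.3466, 0.0571]
tool_rot: [-0.0, 0.631, 0.776, 0.002]
wrist_force: [-0.4, 0.1, -0.7]
width: 0.0109
gripper_force: 60.8
```

>>> {"method": "apply_moves", "body": {
  "deltas": [
    {"x": 0, "y": 0, "z": 0.2, "ax": 0, "ay": 0, "az": 0},
    {"x": 0, "y": 0, "z": 0, "ax": 0, "ay": 0, "az": 0},
    {"x": 0, "y": 0, "z": 0.2, "ax": 0, "ay": 0, "az": 0},
    {"x": 0, "y": 0, "z": 0, "ax": 0, "ay": 0, "az": 0}
  ]
}}

```text
time_s: 13.75
tool_pos: [0.4894, 0.3469, 0.0568]
tool_rot: [-0.001, 0.631, 0.775, 0.002]
wrist_force: [-5.5, -4.2, 15.8]
width: 0.0105
gripper_force: 63.4
```

>>> {"method": "apply_moves", "body": {
  "deltas": [
    {"x": 0, "y": 0, "z": 0.15, "ax": 0, "ay": 0, "az": 0},
    {"x": 0, "y": 0, "z": 0, "ax": 0, "ay": 0, "az": 0}
  ]
}}

```text
time_s: 14.0
tool_pos: [0.4895, 0.3469, 0.0567]
tool_rot: [-0.001, 0.632, 0.775, 0.002]
wrist_force: [-7.2, -4.5, 23.0]
width: 0.011
gripper_force: 64.5
```

>>> {"method": "apply_moves", "body": {
  "deltas": [
    {"x": 0, "y": 0, "z": -0.4, "ax": 0, "ay": 0, "az": 0},
    {"x": 0, "y": 0, "z": 0, "ax": 0, "ay": 0, "az": 0}
  ]
}}

```text
time_s: 14.25
tool_pos: [0.4897, 0.3472, 0.0568]
tool_rot: [-0.0, 0.631, 0.776, 0.003]
wrist_force: [-1.2, -0.6, 5.9]
width: 0.0108
gripper_force: 61.6
```

>>> {"method": "apply_moves", "body": {
  "deltas": [
    {"x": 0, "y": 0, "z": 0, "ax": 0, "ay": 0, "az": 0},
    {"x": 0, "y": 0, "z": 0, "ax": 0, "ay": 0, "az": 0},
    {"x": 0, "y": 0, "z": 0, "ax": 0, "ay": 0, "az": 0},
    {"x": 0, "y": 0, "z": 0, "ax": 0, "ay": 0, "az": 0}
  ],
  "gripper": 0.3
}}

```text
time_s: 14.75
tool_pos: [0.4888, 0.3465, 0.0556]
tool_rot: [-0.0, 0.631, 0.776, 0.002]
wrist_force: [0.2, -0.5, 0.2]
width: 0.0554
gripper_force: 0.0
```

>>> {"method": "apply_moves", "body": {
  "deltas": [
    {"x": 0, "y": 0, "z": -2, "ax": 0, "ay": 0, "az": 0},
    {"x": 0, "y": 0, "z": -3, "ax": 0, "ay": 0, "az": 0},
    {"x": 0, "y": 0, "z": -5, "ax": 0, "ay": 0, "az": 0},
    {"x": 0, "y": 0, "z": -5, "ax": 0, "ay": 0, "az": 0},
    {"x": 0, "y": 0, "z": 0, "ax": 0, "ay": 0, "az": 0}
  ]
}}

```text
time_s: 15.38
tool_pos: [0.4925, 0.3481, 0.2133]
tool_rot: [0.001, 0.632, 0.775, 0.009]
wrist_force: [0.7, -0.1, -1.5]
width: 0.0556
gripper_force: 0.0
```

```bash
python3 - <<'E'
from h import *
g=arm.grab_frame("scene");w=arm.grab_frame("wrist")
cv2.imwrite("pics/fin.png",np.hstack([cv2.resize(g[140:350,140:420],(400,300)),cv2.resize(w,(400,300))])[:,:,::-1])
C=[cam("scene"),cam("top")];U=[]
for n,f in(("scene",g),("top",arm.grab_frame("top"))):
    for z,b,m in blobs(f,350,8,15,(170,60)):
        if z<150:print(n,"red",z,b)
    for z,b,m in blobs(f,15,38,25,(170,60)):
        q=plane(cam(n),[b],.06)[0]
        if np.hypot(q[0]-.489,q[1]-.347)<.08:print(n,"orange",z,b,q)
E
```

```text
scene red 53 [256.8491 240.3208]
scene orange 279 [356.1183 288.5018] [0.4985 0.3497 0.06  ]
top red 67 [240.9701 132.6866]
top orange 291 [161.6667 219.7526] [0.4877 0.3432 0.06  ]
```

View pics/fin.png

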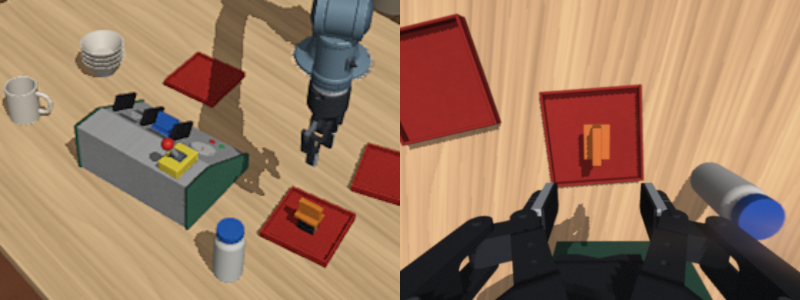

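The left pane shows the orange carrier standing upright in the target tray. The lever is still over, and the blue fuse, bowls, mug and jar are undisturbed. The gripper is clear, so I'll hand in.

```bash
python3 -c "
from plant import arm
print(arm.finish_job())"
```

```text
the job is handed in; nothing more can be done
None
```

I pushed the isolator to its end stop, then pulled the orange fuse and stood it upright in the farthest red tray; the blue fuse, bowls, mug and jar look undisturbed in the last pictures, and the job was handed in at about 15.5 s with no verdict returned.

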